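# Temperature check in the bun warmer, then over to hold

### The job

The bun in the warmer is due for its temperature check: take the wand thermometer out of its sloping cradle, aim its lens in under the hood at the middle of the bun's crown from 6 to 12 cm away, and keep it still on that spot for at least a second and a half. After the reading, put the thermometer back in its cradle, lens down and fully home, and set the warmer from heat to hold: pull the selector lever toward the front out of its notch, swing it to the middle notch and let it spring fully in. Do not shift the bun, the tin beside it or the other things on the counter.

Things in the scene. Friction and masses are not known exactly. Their poses are not given: they have to be found in the camera images.
- thermometer: Loose wand thermometer, 165 mm, 110 g, lens down in the cradle. Origin: centre of the lens face; z axis up the wand to its tail (it looks along -z). z 0 to 40 mm: black snout 25 mm across; above: grey body, 28 mm thick (x), 36 mm wide (y), flat sides, free above z = 95 mm while in the cradle. Display on the -x face. Centre of mass near z = 80 mm.
- dock: Fixed black cradle: foot 115 x 76 x 12 mm and an open-topped trough leaning 30 degrees from vertical toward its -x (roughly to the robot). Origin: on the counter under the trough floor, z up. Trough inside 35 mm (lean direction) x 44 mm; walls, along the slope: sides 55 mm, far wall 42 mm, near wall (the wand lies on it) 88 mm.
- cradle_floor (a point): Point on the trough's floor, 29 mm above the counter, where the centre of the lens rests when the thermometer is fully home.
- warmer: Fixed steel bun warmer. Origin: on the counter under the deck's middle; x to its back, y left. Deck 215 x 262 mm, top at z = 45 mm, rim to 59 mm. Hood on rear posts over x = -15 to 112, y = -133 to 133 mm, z = 211 (front edge) to 251 mm, open in front. On its left a cheek (x = -131 to 0, y = 132 to 240 mm, top at 82 mm) with slotted gate plate and lever.
- bun_crown (a point): Middle of the top of the melon bun (round, about 100 mm across, 54 mm high, loose) that lies on the deck under the hood, in the left or the right half: 99 mm above the counter.
- tin: Food tin, 75 mm across, 58 mm high, loose, on the other half of the deck. Origin: centre of its underside.
- lever_knob (a point): Centre of the selector lever's black ball knob, 32 mm across. The lever turns about a pivot at (-75, 186, 22) mm in the warmer's frame; the knob is 118 mm from it.
- selector_swing (a joint): Sideways swing of the lever about the warmer's x axis, rad; 0 upright, + to the warmer's left. Notches in the far edge of the gate's slot: -0.39 right, three bars (heat; start), 0 middle, one bar (hold), +0.39 left, ring (off). Play in a notch 0.05 either way. It swings only while pulled out of the notch.
- selector_pull (a joint): Pull of the lever toward the warmer's front (-x) out of the notch, rad; 0 = sprung fully into a notch, free of the notches above 0.17, stop at 0.27. A spring (2 to 5 N at the knob) pushes it back.
- cups: Bystander: stack of clear dip cups, 66 mm across, 73 mm high, loose. Origin: centre of underside.
- tape: Bystander: roll of tape, 92 mm across, 48 mm high, loose. Origin: centre of underside.
- salt: Bystander: salt jar, 40 mm across, 105 mm high, loose. Origin: centre of underside.
- reader: Bystander: card reader, 123 x 66 x 20 mm, loose. Origin: centre of underside.
- pad: Bystander: silicone pad, 52 x 150 x 12 mm, loose, near the counter's front edge. Origin: centre of underside.
- marker: Bystander: board marker, 130 mm long, 17 mm thick, loose, near the counter's front edge. Origin: centre of underside.

How it is judged (in metres and radians):
On the way, in this order (a step that is already met when the one before it is completed fails the run):
1. the thermometer looks at the middle of the bun's crown from 5 to 13 cm (beam within 15 mm of the crown's middle) and is held still for 1 s (x of bun_crown in the frame of thermometer between -0.015 and 0.015 m and y of bun_crown in the frame of thermometer between -0.015 and 0.015 m and z of bun_crown in the frame of thermometer between -0.13 and -0.05 m and linear speed of thermometer below 0.02 m/s and angular speed of thermometer below 0.15 rad/s), for 1 s.
2. the selector lever is sprung into the middle (hold) notch (value of joint selector_swing between -0.075 and 0.075 rad and value of joint selector_pull below 0.05 rad), for 0.2 s.
At the end, for the whole second after the job is handed in: The thermometer is at rest in its cradle, lens within 13 mm of its place on the trough floor, leaning as the trough does (22 to 39 degrees); the selector lever is in the middle notch (swing within 0.075 rad of 0) and sprung home (pull under 0.05 rad); bun and tin are within 20 mm of where they were (all of step 2 and distance between thermometer and cradle_floor below 0.013 m and angle between the z axis of thermometer and the z axis of dock, either way round between 0.38 and 0.68 rad and linear speed of thermometer below 0.02 m/s and distance of each of bun_crown, tin from where it was at the start of the episode below 0.02 m); the robot touches nothing.
It fails at once if the bun or the tin in the warmer is shifted by more than 20 mm (distance of any of bun_crown, tin from where it was at the start of the episode above 0.02 m).
It fails at once if another thing on the counter is shifted by more than 30 mm (distance of any of cups, tape, salt, reader, pad, marker from where it was at the start of the episode above 0.03 m).
It also fails if it takes over 72 s, if anything falls off the work surface, if the arm or the gripper's body presses on something with over 40 N, if the wrist force passes 120 N, or if a joint passes its speed limit or range.

### The arm

A 6-joint arm with a two-finger parallel gripper is mounted at the origin on a cart in front of the work surface, level with it; the furniture and walls round the work are solid. World frame = base frame: x ahead of the robot, y to its left, z up, the work surface at z = 0. Lengths are in mm, angles in rad, forces in N, time in s.
With the tool pointing down it reaches from about 400 to 925 mm from the base axis. Payload 12.5 kg.
Tool frame: the origin (TCP) lies midway between the tips of the shut fingers; the grasp point (between the pads) lies 19 mm behind it; z points along the fingers, y is the line along which they close (so a half turn about z gives the same grasp; the last joint's range is limited). The gripper opens to 95 mm and grips with 3 to 60 N. Pads are 20 mm wide; open, the fingers measure 119 mm over their backs; the gripper's body (75 mm by 180 mm) begins 59 mm behind the grasp point.
Start: joints at [1.202, 0.491, 1.559, -0, 1.092, -0.106], TCP at [162.348, 603.564, 214.661] pointing down, gripper open.
Joint ranges: [-3.1, 3.1], [-0.84, 2.19], [0.05, 2.79], [-1.13, 4.28], [0.06, 2.93], [-2.69, 2.69]. Speed limits (rad/s): [2.22, 2.22, 2.79, 3.14, 3.14, 3.14].

### API

Orientations are given as [roll, pitch, yaw] about the fixed x, y, z axes, in that order (R = Rz(yaw) Ry(pitch) Rx(roll)).
In Python, from cell import env gives the robot as it stands.
- The arm moves only by the tool carry_out, never from a script. Its argument "series" is a list of rows, each a list of 4 numbers: the shift along the world's x, y, z normalised to -1 to 1, where 1 is 5 cm, then the turn about the world's z normalised to -1 to 1, where 1 is 6 degrees. In form: [[x, y, z, turn], ...]. A call has exactly 5 rows; each row shifts and turns the commanded pose from where the row before left it; what a row does not reach is not made up. A row lasts 1/10 s, in which the tool goes at most 50 mm and 8.59 degrees, less where a joint would pass 70% of its speed; a pose out of reach is approached as far as the arm can. A call with a number of a shift or a turn outside -1 to 1 is refused whole. A call with a gripper value outside its range is refused whole. "fingers" is the closure, from -1 (fully open) to 1 (shut), set as the call begins (left out, the last holds). The fingers move at their own pace and stop on an object; the grip force is fixed at half the most. Time passes only in rows, so rows that do not move let the fingers close, or fill a call up. It gives the time, the measured TCP pose, the force, the opening and the grip force at its end, in the units of the state.
- env.state(): the state, without advancing time (a new reading comes with each control period).
- env.read_camera(name): name is "side" or "top"; returns the picture (384x512x3 uint8, red, green, blue); there is no depth.
- env.calibration(name): a dict with "K" (3x3 intrinsics, pixels), "dist" ([k1, k2, p1, p2, k3] as OpenCV has them; the pictures are not rectified), "pose" (4x4, takes a point from camera to world coordinates). Camera axes: x right, y down, z forward; pixel columns grow to the right and rows downward; lengths in mm; the calibration is good to about 2 mm. A picture is of the moment at which its call begins. calibration takes no time and is no camera call.
- env.job_done(): hands the job in; it is judged then, once.
Trained networks look in the newest picture that a camera, given by its name, has taken for a name from the list of things; names that differ only in an ending like _2 or _b are one class to them, and where a whole thing is asked for, a point or a joint stands for the part that bears it (a point fixed in the world has none). Each returns a list of dicts, best first, with "conf" (0 to 1); they miss things now and then, are a little off and sometimes report something else, mostly with a low value. They report only what shows in the picture. A call takes as long as a camera call.
- env.look_for(camera, label): "position" ([row, column] as shares, 0 to 1, of the picture: columns of its width, rows of its height, amid what is visible of it).
The state is a dict: "t": time; "joints": joint angles; "qvel": joint speeds; "tau": joint torques, N m; "eef_pos": TCP position; "tcp_rot": TCP orientation; "ft_force": force on the tool from outside, world axes, zero at the start; "moment": the same for the moment, N m; "opening": opening from 0.0 (shut) to 1.0 (fully open); "grip_force": force on a finger pad.
Only numpy, scipy, OpenCV 4.12 (cv2) and the standard library are available. Lean on these libraries where they do the work, as an engineer would, in place of code of your own. Each camera call takes 0.05 s, during which the arm holds its last target. There are 200 camera calls.

## Working session

There is one attempt and no reset: what is moved stays moved. The work goes in short steps, Python scripts to look and compute and a tool call to move; the robot and the scene stay as the last step left them, time stands still between calls to the robot, and variables do not carry over. Pictures are saved under pics/ and viewed, at most 10 in all, crops included, and the job is handed in when it is done.

Besides the shell and the picture viewer there is one more tool, called after ">>>" as name(argument=value, ...), one argument or row to a line, values as JSON. carry_out: Moves the arm, as the interface text tells. Its arguments: {"type":"object","properties":{"series":{"type":"array","items":{"type":"array","items":{"type":"number","minimum":-1,"maximum":1}}},"fingers":{"type":"number"}},"required":["series"]}

```bash
ls; mkdir -p pics
cat > h.py <<'E'
import numpy as np, cv2
from cell import env
def cal(c):
    d=env.calibration(c); return np.array(d["K"],float),np.array(d["dist"],float),np.array(d["pose"],float)
def ray(c,u,v):
    K,D,P=cal(c); p=cv2.undistortPoints(np.array([[[u,v]]],float),K,D)[0,0]
    d=P[:3,:3]@np.array([p[0],p[1],1]); return P[:3,3],d/np.linalg.norm(d)
def atz(c,u,v,z):
    o,d=ray(c,u,v); return o+d*(z-o[2])/d[2]
def tri(a,b):
    (o1,d1),(o2,d2)=ray("side",*a),ray("top",*b)
    A=np.stack([d1,-d2],1); s=np.linalg.lstsq(A,o2-o1,rcond=None)[0]
    p,q=o1+s[0]*d1,o2+s[1]*d2; return (p+q)/2,np.linalg.norm(p-q)
def proj(c,X):
    K,D,P=cal(c); T=np.linalg.inv(P); return cv2.projectPoints(np.array(X,float).reshape(-1,3),cv2.Rodrigues(T[:3,:3])[0],T[:3,3],K,D)[0][:,0]
E
python3 - <<'E'
from h import *
np.set_printoptions(precision=3,suppress=True)
for c in("side","top"):
    im=env.read_camera(c); cv2.imwrite(f"pics/{c}0.png",cv2.resize(im[:,:,::-1],(800,600),interpolation=cv2.INTER_CUBIC))
    print(c,cal(c)[2])
    for n in("thermometer","dock","warmer","bun_crown","tin","lever_knob","cups","salt","tape","reader"):
        print(c,n,[(np.round(np.array(r["position"])[::-1]*[512,384],1).tolist(),round(r["conf"],2)) for r in env.look_for(c,n)[:2]])
print(env.state())
E
```

```text
pics
side [[ -0.972  -0.161   0.173 332.281]
 [ -0.237   0.637  -0.734 866.718]
 [  0.008  -0.754  -0.657 912.249]
 [  0.      0.      0.      1.   ]]
side thermometer [([258.0, 245.4], 0.55)]
side dock [([238.2, 270.4], 0.56), ([302.7, 250.7], 0.34)]
side warmer [([276.4, 150.3], 0.83)]
side bun_crown [([275.8, 136.2], 0.83)]
side tin [([266.6, 151.8], 0.67)]
side lever_knob [([283.5, 155.9], 0.49)]
side cups [([205.7, 302.9], 0.78)]
side salt [([187.2, 230.1], 0.81)]
side tape [([250.6, 223.3], 0.59), ([239.5, 268.9], 0.18)]
side reader [([164.9, 293.7], 0.79)]
top [[  -0.011   -0.996    0.089  451.761]
 [  -1.       0.012    0.004  -27.542]
 [  -0.006   -0.089   -0.996 1134.171]
 [   0.       0.       0.       1.   ]]
top thermometer [([181.0, 209.6], 0.56)]
top dock [([186.5, 193.1], 0.96), ([322.8, 208.8], 0.3)]
top warmer [([369.6, 184.5], 0.87)]
top bun_crown [([391.5, 195.9], 0.6)]
top tin [([344.8, 192.7], 0.64)]
top lever_knob [([349.0, 190.6], 0.59)]
top cups [([131.2, 179.8], 0.93), ([219.6, 249.5], 0.7)]
top salt [([200.1, 133.1], 0.65), ([392.1, 196.2], 0.45)]
top tape [([226.9, 189.1], 0.8), ([372.3, 183.1], 0.68)]
top reader [([140.1, 138.3], 0.91)]
{'t': 1.1, 'joints': array([ 1.202,  0.491,  1.559, -0.   ,  1.092, -0.106]), 'qvel': array([ 0.001, -0.   ,  0.   ,  0.001,  0.001,  0.001]), 'tau': array([ -0.001, -61.251, -25.842,   0.069,   0.045,   0.   ]), 'eef_pos': array([162.355, 603.544, 214.659]), 'tcp_rot': array([3.142, 0.   , 2.879]), 'ft_force': array([-0.816, -0.22 , -0.062]), 'moment': array([0.029, 0.027, 0.002]), 'grip_force': 0.0, 'opening': 0.9981369853647637}
```

View pics/side0.png

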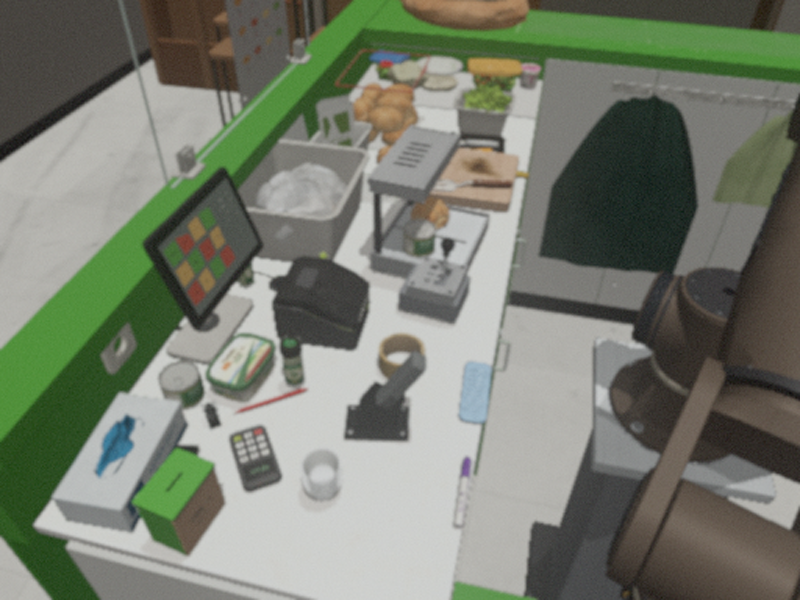

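View pics/top0.png

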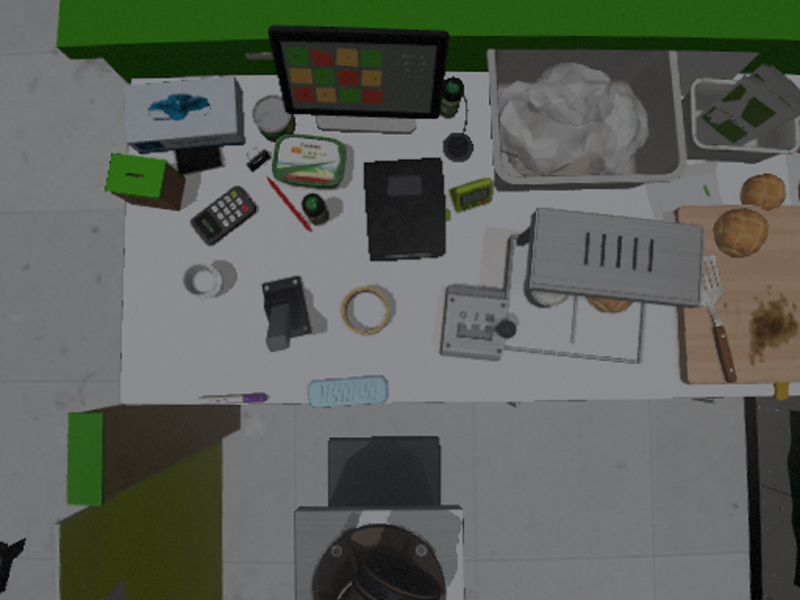

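Top view: the dock is at about (286,312), with the wand tail at (277,345) toward the robot. The knob is at (507,328), and the hood hides most of the bun at (610,303). The side view shows the wand at (400,380), the knob at (447,245), the tin at (420,238) and the bun at (432,210), right half. I'll zoom in next.

Run:
```python
from h import *
np.set_printoptions(precision=1,suppress=True)
I={c:np.mean([env.read_camera(c).astype(float) for _ in range(4)],0) for c in("side","top")}
np.savez("im0.npz",**I)
def crop(c,u,v,w,h,s):
    a=np.clip(I[c][v:v+h,u:u+w,::-1]*(1.5 if c=="top" else 1.2),0,255).astype(np.uint8)
    a=cv2.resize(a,None,fx=s,fy=s,interpolation=cv2.INTER_CUBIC)
    for k in range(0,w,10): cv2.line(a,(k*s,0),(k*s,6 if (u+k)%50 else 14),(0,0,255),1); (u+k)%20==0 and cv2.putText(a,str(u+k),(k*s+1,16),0,.32,(0,0,255))
    for k in range(0,h,10): cv2.line(a,(0,k*s),(6,k*s),(0,0,255),1); (v+k)%20==0 and cv2.putText(a,str(v+k),(7,k*s+4),0,.32,(0,0,255))
    return a
A=np.vstack([np.hstack([crop("top",150,165,80,60,5),crop("side",210,220,80,60,5)]),np.hstack([crop("top",280,125,200,150,2)[:300,:400],crop("side",220,75,100,75,4)])])
A=cv2.imwrite("pics/z1.png",A)
for c in I: print(cal(c)[0])
```

```text
[[405.9   0.  254.2]
 [  0.  405.9 196.4]
 [  0.    0.    1. ]]
[[376.9   0.  248.1]
 [  0.  376.9 189.9]
 [  0.    0.    1. ]]
```

View pics/z1.png

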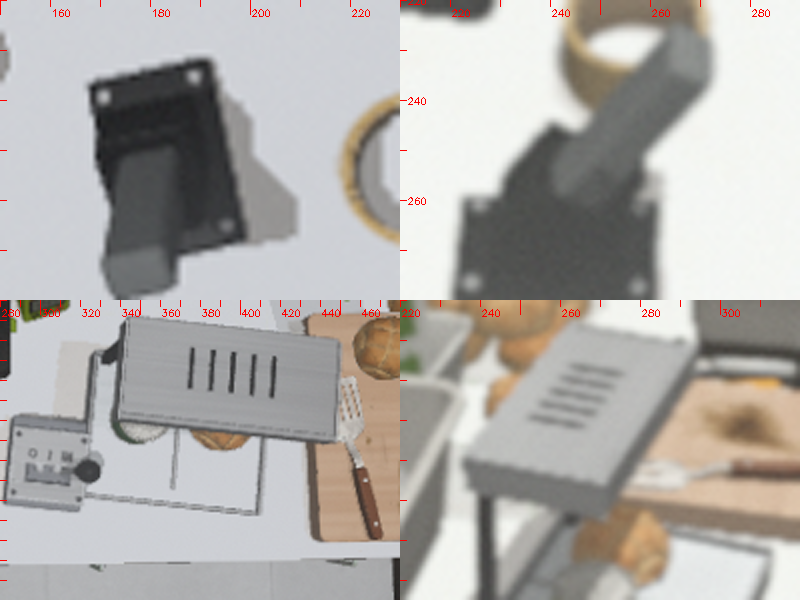

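Run:
```python
from h import *
np.set_printoptions(precision=1,suppress=True)
I=np.load("im0.npz")
A,B,C=[atz("top",*p,12)[:2] for p in((168.2,182.6),(192.2,176.6),(199.4,213))]
print("foot",A,B,C,"w",np.linalg.norm(A-B),"l",np.linalg.norm(B-C),"yaw",np.degrees([np.arctan2(*(A-B)[::-1])-np.pi/2,np.arctan2(*(B-C)[::-1])]))
S=[atz("side",*p,12)[:2] for p in((222.4,259.4),(262,259.4))];print("side foot corners",S)
def c2(x,y): return 280+x/2,125+(y-300)/2
for n,p,z in(("hoodBL",(127,318),251),("BR",(341,340),251),("FR",(335,440),211),("FL",(118,415),211),("deckFR",(258,515),59)): print(n,atz("top",*c2(*p),z))
print("knob",tri((286,156.8),(324,210)), tri((283.5,155.9),(324,210)))
# tail centre
t=((103+180)/2/5+150,(248+290)/2/5+165); print("tail top px",t, atz("top",*t,29+143))
print("tail tri",tri((210+(690-400)/5,220+55/5),t))
for c,(u,v,w,h) in{"top":(340,170,100,45),"side":(250,118,50,40)}.items():
    a=I[c][v:v+h,u:u+w]; hsv=cv2.cvtColor(a.astype(np.float32)/255,cv2.COLOR_RGB2HSV)
    m=(hsv[...,0]>12)&(hsv[...,0]<45)&(hsv[...,1]>.35)
    n,l,s,ce=cv2.connectedComponentsWithStats(m.astype(np.uint8)); print(c,[(x[0]+u,x[1]+v,*x[2:]) for x in s[1:] if x[4]>30],ce[1:][s[1:,4]>30]+[u,v])
```

```text
foot [577.3 217.4] [594.5 145. ] [485.  123.3] w 74.45910612436055 l 111.63413724805137 yaw [13.4 11.2]
side foot corners [array([592.8, 151.1]), array([482.7, 123.4])]
hoodBL [ 662.6 -253.6  251. ]
BR [ 634.3 -514.8  251. ]
FR [ 515.9 -521.   211. ]
FL [ 550.2 -248.2  211. ]
deckFR [ 420.1 -482.4   59. ]
knob (array([ 484.5, -224.9,  130.6]), np.float64(2.227238398528462)) (array([ 488.5, -223.7,  134. ]), np.float64(6.218217914719153))
tail top px (178.3, 218.8) [466.  155.9 172. ]
tail tri (array([464.5, 156.6, 166.9]), np.float64(3.3491534141243253))
top [(np.int32(377), np.int32(191), np.int32(26), np.int32(9), np.int32(151))] [[389.8 194.7]]
side [(np.int32(265), np.int32(127), np.int32(21), np.int32(15), np.int32(208))] [[276.1 133.9]]
```

Run:
```python
from h import *
from scipy.optimize import least_squares
np.set_printoptions(precision=1,suppress=True)
I=np.load("im0.npz")
M={}
for c,(u,v,w,h) in{"top":(340,170,100,45),"side":(250,118,50,40)}.items():
    hsv=cv2.cvtColor(I[c].astype(np.float32)/255,cv2.COLOR_RGB2HSV)
    m=(hsv[...,0]>12)&(hsv[...,0]<45)&(hsv[...,1]>.35); k=np.zeros_like(m);k[v:v+h,u:u+w]=m[v:v+h,u:u+w]
    n,l,s,_=cv2.connectedComponentsWithStats(k.astype(np.uint8)); m=l==1+np.argmax(s[1:,4]); M[c]=m
    for r in np.where(m.any(1))[0]: print(c,r,np.where(m[r])[0][[0,-1]])
t=np.linspace(0,2*np.pi,40)
for zc,b in((72,27),(65,34)):
    ph=np.linspace(-np.pi/2,np.pi/2,21)
    dome=np.array([[50*np.cos(p)*np.cos(a),50*np.cos(p)*np.sin(a),max(zc+b*np.sin(p),45)] for p in ph for a in t])
    def res(q):
        out=[]
        H=cv2.convexHull(proj("top",dome+[q[0],q[1],0]).astype(np.float32))
        m=M["top"]; cols=np.where(m.any(0))[0]
        for u in cols: out.append(cv2.pointPolygonTest(H,(float(u),float(np.where(m[:,u])[0][-1]+.5)),True))
        H=cv2.convexHull(proj("side",dome+[q[0],q[1],0]).astype(np.float32)); m=M["side"]
        for r in np.where(m.any(1))[0][2:]: out.append(cv2.pointPolygonTest(H,(float(np.where(m[r])[0][-1]+.5),float(r)),True))
        return np.array(out)
    s=least_squares(res,[550,-420],loss="soft_l1",diff_step=1e-3); print(zc,s.x,s.fun)
```

```text
top 191 [377 390]
top 192 [377 395]
top 193 [378 401]
top 194 [379 402]
top 195 [380 401]
top 196 [381 401]
top 197 [383 400]
top 198 [384 398]
top 199 [388 394]
side 127 [274 280]
side 128 [273 282]
side 129 [273 283]
side 130 [273 283]
side 131 [267 283]
side 132 [267 284]
side 133 [266 285]
side 134 [265 285]
side 135 [265 285]
side 136 [265 285]
side 137 [267 285]
side 138 [271 284]
side 139 [273 281]
side 140 [275 280]
side 141 [276 279]
72 [ 565.8 -430.1] [-0.1 -0.  -0.  -0.2 -0.4  0.1 -0.3 -0.8 -0.5 -0.2  0.1 -0.7 -0.5 -0.4
  1.6  0.6 -0.5 -0.6  0.2 -0.1 -0.4 -0.8 -0.3 -0.8 -0.4  0.5 -0.9 -0.1
  0.6  0.5  0.2  0.6  0.9  1.   1.   1.6  3.6  3.4  3. ]
65 [ 566.2 -433.1] [-0.1 -0.  -0.  -0.1 -0.4  0.2 -0.3 -0.7 -0.4 -0.1  0.2 -0.7 -0.5 -0.4
  1.6  0.6 -0.4 -0.6  0.2 -0.  -0.4 -0.7 -0.2 -0.7 -0.3  0.7 -1.2 -0.4
  0.3  0.2 -0.1  0.3  0.6  0.9  0.9  1.9  4.5  4.7  4.6]
```

Estimates so far:

| Item | Value |
|---|---|
| Lens home | about (546, 174, 29) |
| Dock yaw | about 13° |
| Warmer origin | about (540, -371) |
| Warmer yaw | about -6.7° |
| Crown | about (566, -430, 99) |
| Knob | about (484, -225, 131) |

Next I'll move above the wand.

>>> carry_out(
  series=[
    [0.43,-0.59,0.05,0.31],
    [0.43,-0.59,0.05,0.31],
    [0.43,-0.59,0.05,0.31],
    [0.43,-0.59,0.05,0.31],
    [0.43,-0.59,0.05,0.31],
  ],
  fingers=-1,
)

```text
t: 2.0
eef_pos: [270.5, 454.9, 227.4]
tcp_rot: [3.141, 0.0, 3.043]
ft_force: [0.8, -0.4, 0.0]
opening: 0.999
grip_force: 0.0
```

>>> carry_out(
  series=[
    [0.43,-0.59,0,0.31],
    [0.43,-0.59,0,0.31],
    [0.43,-0.59,0,0.31],
    [0.43,-0.59,0,0.31],
    [0.43,-0.59,0,0.31],
  ],
)

```text
t: 2.5
eef_pos: [378.1, 307.3, 227.4]
tcp_rot: [3.141, 0.0, -3.078]
ft_force: [0.2, 0.9, 0.5]
opening: 0.999
grip_force: 0.0
```

>>> carry_out(
  series=[
    [0.43,-0.59,0,0.31],
    [0.43,-0.59,0,0.31],
    [0.43,-0.59,0,0.31],
    [0.43,-0.59,0,0.31],
    [0,0,0,0],
  ],
)

```text
t: 3.0
eef_pos: [465.4, 187.9, 227.2]
tcp_rot: [-3.141, 0.001, -2.952]
ft_force: [0.2, 0.5, 0.7]
opening: 1.0
grip_force: 0.0
```

>>> carry_out(
  series=[
    [0.2,-0.28,0,0.17],
    [0.2,-0.28,0,0.17],
    [0,0,-0.4,0],
    [0,0,-0.4,0],
    [0,0,-0.2,0],
  ],
)

```text
t: 3.5
eef_pos: [482.6, 162.8, 175.9]
tcp_rot: [3.141, -0.002, -2.914]
ft_force: [-0.7, 0.1, -0.1]
opening: 1.002
grip_force: 0.0
```

```bash
cat > view.py <<'E'
import sys
from h import *
name,us,vs,ut,vt=sys.argv[1],*map(int,sys.argv[2:6]); s=int(sys.argv[6]) if len(sys.argv)>6 else 5
w,h=400//s,600//s
def crop(c,u,v):
    a=env.read_camera(c)[v:v+h,u:u+w,::-1]; a=np.clip(a*1.4,0,255).astype(np.uint8); a=cv2.resize(a,(w*s,h*s),interpolation=cv2.INTER_CUBIC)
    for k in range(0,w,10): cv2.line(a,(k*s,0),(k*s,6),(0,0,255),1); (u+k)%20==0 and cv2.putText(a,str(u+k),(k*s+1,16),0,.32,(0,0,255))
    for k in range(0,h,10): cv2.line(a,(0,k*s),(6,k*s),(0,0,255),1); (v+k)%20==0 and cv2.putText(a,str(v+k),(7,k*s+4),0,.32,(0,0,255))
    return a
cv2.imwrite(f"pics/{name}.png",np.hstack([crop("side",us,vs),crop("top",ut,vt)]))
E
python3 view.py g1 210 170 140 150
```

```text
(no output)
```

View pics/g1.png

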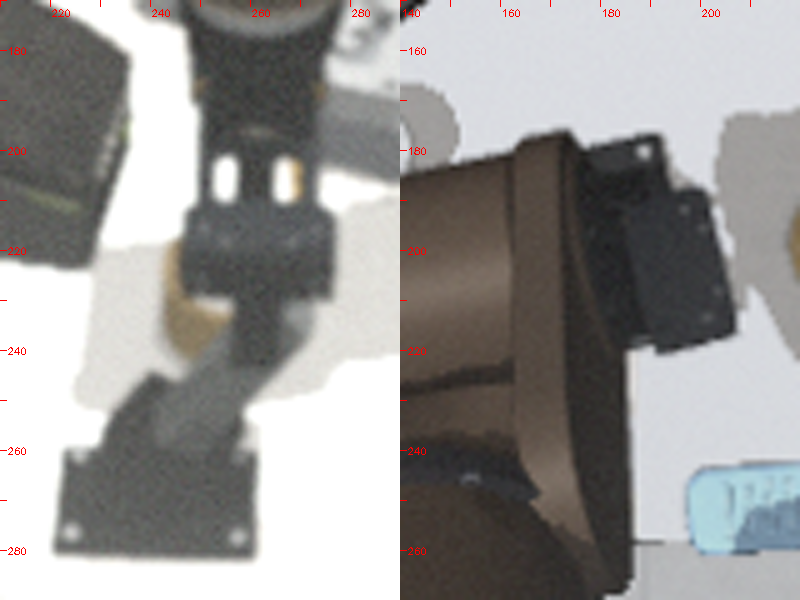

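The side view shows the finger tip at about (259,242) with the wand between the fingers. The grasp line is good, so I'll lower and close.

>>> carry_out(
  series=[
    [0,0,-0.4,0],
    [0,0,-0.4,0],
    [0,0,-0.25,0],
    [0,0,0,0],
    [0,0,0,0],
  ],
)

```text
t: 4.1
eef_pos: [483.7, 162.8, 125.5]
tcp_rot: [3.142, 0.001, -2.914]
ft_force: [-0.4, -0.4, -0.2]
opening: 0.999
grip_force: 0.0
```

>>> carry_out(
  series=[
    [0,0,0,0],
    [0,0,0,0],
    [0,0,0,0],
    [0,0,0,0],
    [0,0,0,0],
  ],
  fingers=1,
)

```text
t: 4.6
eef_pos: [483.4, 162.6, 124.8]
tcp_rot: [3.142, 0.0, -2.914]
ft_force: [-0.4, -0.3, 0.5]
opening: 0.634
grip_force: 0.0
```

>>> carry_out(
  series=[
    [0,0,0,0],
    [0,0,0,0],
    [0,0,0,0],
    [0,0,0,0],
    [0,0,0,0],
  ],
)

```text
t: 5.1
eef_pos: [483.4, 162.5, 124.6]
tcp_rot: [3.142, 0.0, -2.914]
ft_force: [0.6, -0.3, -0.2]
opening: 0.375
grip_force: 29.9
```

>>> carry_out(
  series=[
    [-0.05,-0.01,0.09,0],
    [-0.11,-0.025,0.19,0],
    [-0.11,-0.025,0.19,0],
    [-0.11,-0.025,0.19,0],
    [-0.11,-0.025,0.19,0],
  ],
)

```text
t: 5.6
eef_pos: [458.3, 157.0, 168.3]
tcp_rot: [3.141, 0.001, -2.914]
ft_force: [1.0, 0.1, -1.3]
opening: 0.38
grip_force: 29.9
```

>>> carry_out(
  series=[
    [-0.11,-0.025,0.19,0],
    [-0.11,-0.025,0.19,0],
    [-0.11,-0.025,0.19,0],
    [-0.11,-0.025,0.19,0],
    [-0.11,-0.025,0.19,0],
  ],
)

```text
t: 6.1
eef_pos: [430.8, 150.7, 215.5]
tcp_rot: [3.141, -0.0, -2.914]
ft_force: [-0.3, 0.1, -1.1]
opening: 0.377
grip_force: 29.9
```

>>> carry_out(
  series=[
    [-0.06,-0.015,0.1,0],
    [-0.06,-0.015,0.1,0],
    [0,0,0.4,0],
    [0,0,0.4,0],
    [0,0,0.4,0],
  ],
)

```text
t: 6.6
eef_pos: [425.2, 149.3, 285.4]
tcp_rot: [3.141, -0.001, -2.914]
ft_force: [0.8, -0.4, -1.7]
opening: 0.377
grip_force: 29.9
```

>>> carry_out(
  series=[
    [0,0,0,0],
    [0,0,0,0],
    [0,0,0,0],
    [0,0,0,0],
    [0,0,0,0],
  ],
)

```text
t: 7.1
eef_pos: [425.2, 149.3, 284.0]
tcp_rot: [3.141, -0.001, -2.914]
ft_force: [0.4, 0.2, -2.3]
opening: 0.377
grip_force: 29.9
```

```bash
python3 view.py g2 210 120 130 160; python3 -c "
from h import *
p=env.state()['eef_pos'];print(p,proj('side',p),proj('top',p))"
```

```text
[425.30232127 149.29087361 284.29159368] [[285.73520281 196.89697226]] [[171.71242363 236.26211798]]
```

View pics/g2.png

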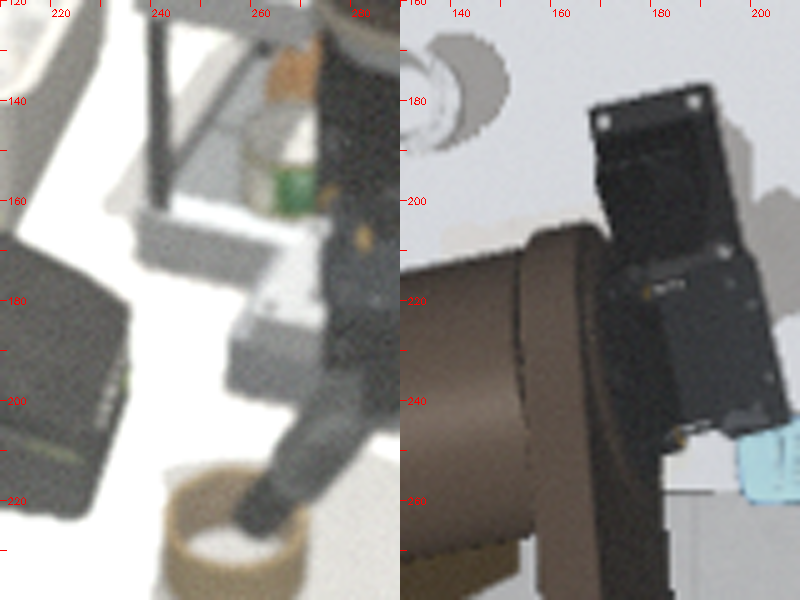

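The wand is out of the cradle, with its lens end at about (260,225) in the side camera. I'll compare that with the prediction and get the empty trough geometry.

Run:
```python
from h import *
np.set_printoptions(precision=1,suppress=True)
p=np.array([425.3,149.3,284.3]); th=np.radians(13)
for lean in (27,30,33):
  for L in (125,130,135):
    s,c=np.sin(np.radians(lean)),np.cos(np.radians(lean))
    a=np.array([-s*np.cos(th),-s*np.sin(th),c]); G=p+[0,0,19]
    print(lean,L,proj("side",[G-L*a,G+(40-L)*a,G+(165-L)*a]).ravel(),(G-L*a-p))
print(proj("side",[[546-63.6+425.3-483.4+0,0,0]])*0)
```

```text
27 125 [260.9 224.4 268.6 214.1 295.2 178.8] [ 55.3  12.8 -92.4]
27 130 [259.9 225.6 267.6 215.4 294.  180.4] [ 57.5  13.3 -96.8]
27 135 [259.  226.8 266.6 216.7 292.9 181.9] [  59.7   13.8 -101.3]
30 125 [258.6 223.4 267.  213.5 296.  179.2] [ 60.9  14.1 -89.3]
30 130 [257.6 224.7 265.9 214.8 294.7 180.7] [ 63.3  14.6 -93.6]
30 135 [256.6 225.9 264.9 216.  293.5 182.1] [ 65.8  15.2 -97.9]
33 125 [256.4 222.4 265.5 212.8 296.7 179.6] [ 66.3  15.3 -85.8]
33 130 [255.3 223.6 264.3 214.  295.4 181. ] [ 69.   15.9 -90. ]
33 135 [254.2 224.8 263.2 215.2 294.  182.4] [ 71.6  16.5 -94.2]
[[0. 0.]]
```

>>> carry_out(
  series=[
    [0,-0.3,0.14,-0.164],
    [0,-0.565,0.14,-0.164],
    [0,-0.565,0.14,-0.164],
    [0,-0.565,0.14,-0.164],
    [0,-0.565,0.14,-0.164],
  ],
)

```text
t: 7.7
eef_pos: [425.2, 20.3, 319.9]
tcp_rot: [3.142, -0.0, -3.001]
ft_force: [-0.5, -0.0, -1.9]
opening: 0.373
grip_force: 29.9
```

>>> carry_out(
  series=[
    [0,-0.565,0,-0.164],
    [0,-0.565,0,-0.164],
    [0,-0.565,0,-0.164],
    [0,-0.565,0,-0.164],
    [0,-0.565,0,-0.164],
  ],
)

```text
t: 8.2
eef_pos: [425.2, -121.1, 319.6]
tcp_rot: [3.141, -0.0, -3.087]
ft_force: [0.3, 0.5, -0.8]
opening: 0.374
grip_force: 29.9
```

>>> carry_out(
  series=[
    [0,-0.565,0,-0.164],
    [0,-0.565,0,-0.164],
    [0,-0.565,0,-0.164],
    [0,-0.565,0,-0.164],
    [0,-0.565,0,-0.164],
  ],
)

```text
t: 8.7
eef_pos: [425.2, -262.4, 319.5]
tcp_rot: [3.141, -0.0, 3.11]
ft_force: [0.9, -0.4, -1.1]
opening: 0.378
grip_force: 29.9
```

>>> carry_out(
  series=[
    [0,-0.565,0,-0.164],
    [0,-0.565,0,-0.164],
    [0,-0.565,0,-0.164],
    [0,-0.5,0,-0.164],
    [0,-0.3,0,-0.164],
  ],
)

```text
t: 9.2
eef_pos: [425.2, -387.5, 319.1]
tcp_rot: [3.141, -0.0, 3.024]
ft_force: [0.3, 0.5, -1.5]
opening: 0.376
grip_force: 29.9
```

>>> carry_out(
  series=[
    [0,0,0,0],
    [0,0,0,0],
    [0,0,0,0],
    [0,0,0,0],
    [0,0,0,0],
  ],
)

```text
t: 9.7
eef_pos: [425.5, -385.3, 319.9]
tcp_rot: [-3.141, 0.0, 3.026]
ft_force: [-0.4, 0.4, -1.5]
opening: 0.376
grip_force: 29.9
```

>>> carry_out(
  series=[
    [0,-0.2,0,0],
    [0,-0.2,-0.1,0],
    [0,-0.2,-0.2,0],
    [0,0,-0.2,0],
    [0.1,0,0,0],
  ],
)

```text
t: 10.2
eef_pos: [429.6, -415.8, 292.3]
tcp_rot: [3.139, -0.003, 3.024]
ft_force: [-0.0, 1.2, -1.3]
opening: 0.378
grip_force: 29.9
```

>>> carry_out(
  series=[
    [0,0,0,0],
    [0,0,0,0],
    [0,0,0,0],
    [0,0,0,0],
    [0,0,0,0],
  ],
)

```text
t: 10.7
eef_pos: [430.4, -415.8, 294.9]
tcp_rot: [-3.141, 0.0, 3.026]
ft_force: [-0.4, -0.3, -1.7]
opening: 0.377
grip_force: 29.9
```

```bash
python3 view.py b1 250 70 350 130 4; python3 -c "
from h import *
np.set_printoptions(precision=1,suppress=True)
print(env.state()['eef_pos'],proj('side',[566,-430,99]),proj('top',[566,-430,99]))"
```

```text
[ 430.3 -415.9  294.8] [[273.6 129.7]] [[394.1 180.5]]
```

View pics/b1.png

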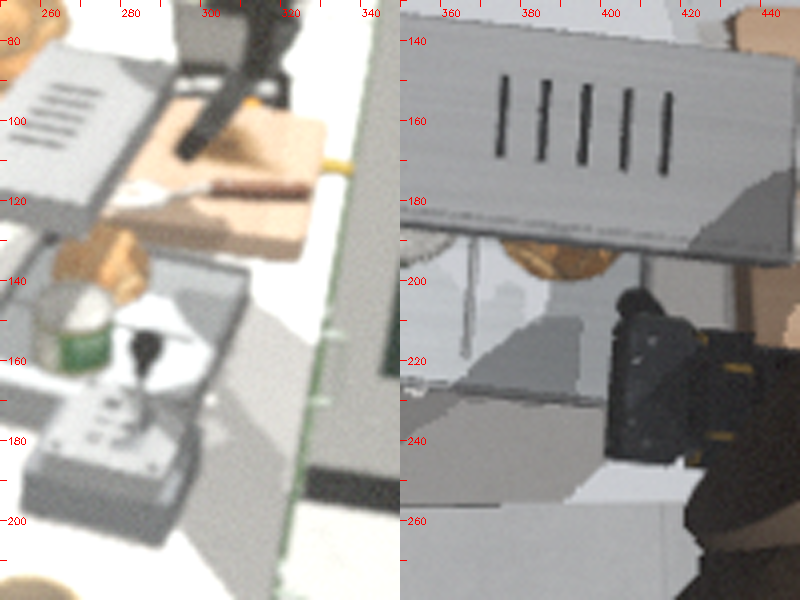

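Run:
```python
from h import *
np.set_printoptions(precision=1,suppress=True)
p=np.array([430.3,-415.9,294.8]); th=np.radians(-6.7)
for lean in (26,28.5,31):
    L=129;s,c=np.sin(np.radians(lean)),np.cos(np.radians(lean))
    a=np.array([-s*np.cos(th),-s*np.sin(th),c]); G=p+[0,0,19]
    print(lean,[proj(k,[G-L*a,G+(40-L)*a]).ravel() for k in("side","top")],G-L*a)
print(tri((296.3,108),(409,204)))
# hood front edge lines, in image
for x,y in((409,190.5),): print(atz("top",x,y,251),atz("top",x,y,211),atz("top",x,y,235))
```

```text
26 [array([296.2, 109.9, 301.8, 101.6]), array([407.4, 207.6, 413.1, 214.2])] [ 486.5 -422.5  197.9]
28.5 [array([294.9, 109. , 300.8, 101. ]), array([408. , 205.5, 413.5, 212.7])] [ 491.4 -423.1  200.4]
31 [array([293.6, 108.1, 300. , 100.3]), array([408.6, 203.5, 413.9, 211.3])] [ 496.3 -423.7  203.2]
(array([ 491. , -424.9,  203.8]), np.float64(8.313494028350659))
[ 525.  -405.8  251. ] [ 528.3 -422.9  211. ] [ 526.3 -412.7  235. ]
```

The lens is confirmed at about (491,-423,200) and the hood edge is about 20 mm ahead of the snout. I'll advance 13 mm and hold.

>>> carry_out(
  series=[
    [0.08,0,0,0],
    [0.08,0,0,0],
    [0.06,0,0,0],
    [0.04,0,0,0],
    [0,0,0,0],
  ],
)

```text
t: 11.3
eef_pos: [443.6, -415.9, 294.5]
tcp_rot: [3.141, -0.0, 3.026]
ft_force: [-0.1, -0.4, -1.0]
opening: 0.38
grip_force: 29.9
```

>>> carry_out(
  series=[
    [0,0,0,0],
    [0,0,0,0],
    [0,0,0,0],
    [0,0,0,0],
    [0,0,0,0],
  ],
)

```text
t: 11.8
eef_pos: [443.3, -415.9, 294.7]
tcp_rot: [3.141, 0.0, 3.025]
ft_force: [0.6, -0.5, -1.3]
opening: 0.38
grip_force: 29.9
```

```bash
python3 view.py b2 250 70 350 130 4
```

```text
(no output)
```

View pics/b2.png

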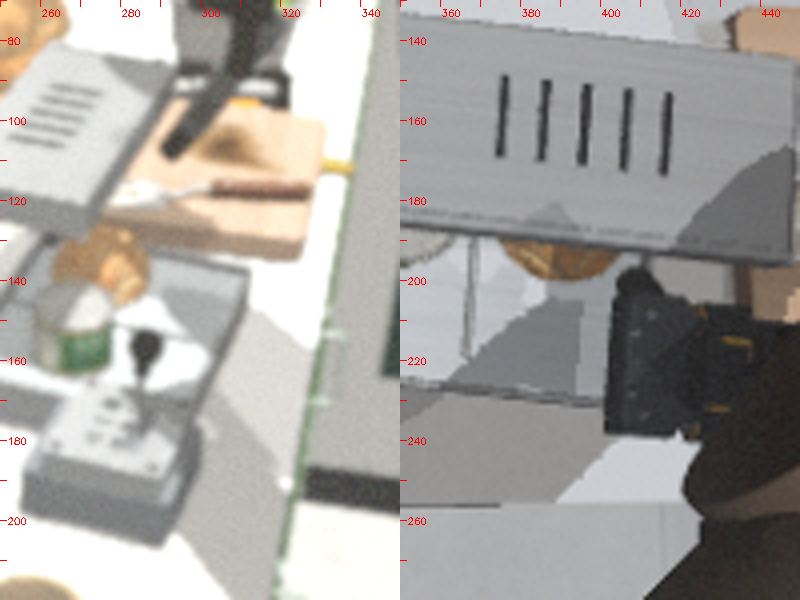

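>>> carry_out(
  series=[
    [0,0,0,0],
    [0,0,0,0],
    [0,0,0,0],
    [0,0,0,0],
    [0,0,0,0],
  ],
)

```text
t: 12.4
eef_pos: [443.4, -415.9, 294.6]
tcp_rot: [3.142, 0.0, 3.025]
ft_force: [-0.5, -0.8, -1.6]
opening: 0.376
grip_force: 29.9
```

>>> carry_out(
  series=[
    [0,0,0,0],
    [0,0,0,0],
    [0,0,0,0],
    [0,0,0,0],
    [0,0,0,0],
  ],
)

```text
t: 12.9
eef_pos: [443.3, -415.9, 294.7]
tcp_rot: [3.141, 0.0, 3.025]
ft_force: [-1.5, 0.2, -2.1]
opening: 0.38
grip_force: 29.9
```

>>> carry_out(
  series=[
    [0,0,0,0],
    [0,0,0,0],
    [0,0,0,0],
    [0,0,0,0],
    [0,0,0,0],
  ],
)

```text
t: 13.4
eef_pos: [443.3, -415.9, 294.7]
tcp_rot: [3.141, 0.0, 3.025]
ft_force: [0.3, 1.5, -1.2]
opening: 0.379
grip_force: 29.9
```

>>> carry_out(
  series=[
    [0.04,0,0,0],
    [0.04,0,0,0],
    [0.02,0,0,0],
    [0,0,0,0],
    [0,0,0,0],
  ],
)

```text
t: 13.9
eef_pos: [448.4, -415.9, 294.6]
tcp_rot: [3.141, -0.0, 3.025]
ft_force: [-1.2, -1.1, -1.1]
opening: 0.383
grip_force: 29.9
```

>>> carry_out(
  series=[
    [0,0,0,0],
    [0,0,0,0],
    [0,0,0,0],
    [0,0,0,0],
    [0,0,0,0],
  ],
)

```text
t: 14.4
eef_pos: [448.3, -415.9, 294.7]
tcp_rot: [3.141, 0.0, 3.025]
ft_force: [0.5, 0.1, -0.5]
opening: 0.375
grip_force: 29.9
```

>>> carry_out(
  series=[
    [0,0,0,0],
    [0,0,0,0],
    [0,0,0,0],
    [0,0,0,0],
    [0,0,0,0],
  ],
)

```text
t: 14.9
eef_pos: [448.4, -415.9, 294.6]
tcp_rot: [3.141, -0.0, 3.025]
ft_force: [0.2, -0.2, -2.1]
opening: 0.377
grip_force: 29.9
```

>>> carry_out(
  series=[
    [0,0,0,0],
    [0,0,0,0],
    [0,0,0,0],
    [0,0,0,0],
    [0,0,0,0],
  ],
)

```text
t: 15.4
eef_pos: [448.4, -415.9, 294.6]
tcp_rot: [3.141, -0.0, 3.025]
ft_force: [-0.0, -0.0, -1.0]
opening: 0.373
grip_force: 29.9
```

>>> carry_out(
  series=[
    [-0.1,0,0,0],
    [-0.18,0,0.1,0],
    [-0.18,0,0.2,0],
    [0,0,0.2,0],
    [0,0.3,0,0],
  ],
)

```text
t: 15.9
eef_pos: [425.3, -402.1, 321.6]
tcp_rot: [-3.139, 0.002, 3.024]
ft_force: [-0.4, -0.4, -1.6]
opening: 0.377
grip_force: 29.9
```

>>> carry_out(
  series=[
    [0,0.55,0,0.17],
    [0,0.55,0,0.17],
    [0,0.55,0,0.17],
    [0,0.55,0,0.17],
    [0,0.55,0,0.17],
  ],
)

```text
t: 16.4
eef_pos: [425.1, -261.4, 319.9]
tcp_rot: [3.142, 0.0, 3.115]
ft_force: [0.7, -0.3, -1.2]
opening: 0.377
grip_force: 29.9
```

>>> carry_out(
  series=[
    [0,0.55,0,0.17],
    [0,0.55,0,0.17],
    [0,0.55,0,0.17],
    [0,0.55,0,0.17],
    [0,0.55,0,0.17],
  ],
)

```text
t: 16.9
eef_pos: [424.9, -124.0, 319.9]
tcp_rot: [3.142, 0.001, -3.079]
ft_force: [0.7, -0.4, -1.2]
opening: 0.382
grip_force: 29.9
```

>>> carry_out(
  series=[
    [0,0.55,0,0.17],
    [0,0.55,0,0.17],
    [0,0.55,0,0.17],
    [0,0.55,0,0.17],
    [0,0.55,0,0.17],
  ],
)

```text
t: 17.4
eef_pos: [424.6, 13.3, 320.0]
tcp_rot: [3.142, 0.001, -2.99]
ft_force: [0.4, -0.4, -1.1]
opening: 0.378
grip_force: 29.9
```

>>> carry_out(
  series=[
    [0,0.55,0,0.17],
    [0,0.55,0,0.17],
    [0,0.55,0,0.17],
    [0,0.55,0,0.17],
    [0,0.3,0,0.1],
  ],
)

```text
t: 17.9
eef_pos: [424.4, 138.7, 319.9]
tcp_rot: [3.141, 0.001, -2.907]
ft_force: [-0.3, 0.7, -2.3]
opening: 0.375
grip_force: 29.9
```

>>> carry_out(
  series=[
    [0,0,0,0],
    [0,0,0,0],
    [0,0,0,0],
    [0,0,0,0],
    [0,0,0,0],
  ],
)

```text
t: 18.4
eef_pos: [425.4, 136.0, 319.7]
tcp_rot: [3.142, 0.0, -2.91]
ft_force: [-0.4, 0.2, -1.3]
opening: 0.379
grip_force: 29.9
```

>>> carry_out(
  series=[
    [0,0.13,-0.3,0],
    [0,0.13,-0.5,0],
    [0,0,-0.5,0],
    [0,0,-0.4,0],
    [0,0,-0.18,-0.03],
  ],
)

```text
t: 18.9
eef_pos: [424.9, 149.2, 224.2]
tcp_rot: [3.141, -0.002, -2.913]
ft_force: [0.0, 0.3, -1.1]
opening: 0.379
grip_force: 29.9
```

>>> carry_out(
  series=[
    [0,0,0,0],
    [0,0,0,0],
    [0,0,0,0],
    [0,0,0,0],
    [0,0,0,0],
  ],
)

```text
t: 19.4
eef_pos: [425.5, 149.6, 226.2]
tcp_rot: [3.142, 0.001, -2.912]
ft_force: [0.4, -0.3, -2.1]
opening: 0.381
grip_force: 29.9
```

>>> carry_out(
  series=[
    [0.115,0.026,-0.2,0],
    [0.115,0.026,-0.2,0],
    [0.115,0.026,-0.2,0],
    [0.115,0.026,-0.2,0],
    [0.115,0.026,-0.2,0],
  ],
)

```text
t: 19.9
eef_pos: [454.6, 156.2, 174.4]
tcp_rot: [3.141, -0.001, -2.912]
ft_force: [0.6, 0.4, -1.7]
opening: 0.379
grip_force: 29.9
```

>>> carry_out(
  series=[
    [0.115,0.026,-0.2,0],
    [0.115,0.026,-0.2,0],
    [0,0,0,0],
    [0,0,0,0],
    [0,0,0,0],
  ],
)

```text
t: 20.4
eef_pos: [465.7, 158.7, 156.0]
tcp_rot: [3.142, 0.001, -2.912]
ft_force: [2.5, 1.3, -1.8]
opening: 0.379
grip_force: 30.0
```

>>> carry_out(
  series=[
    [0.115,0.026,-0.2,0],
    [0.115,0.026,-0.2,0],
    [0.06,0.013,-0.1,0],
    [0.05,0.01,-0.09,0],
    [0,0,0,0],
  ],
)

```text
t: 20.9
eef_pos: [483.1, 162.5, 125.5]
tcp_rot: [3.141, 0.0, -2.912]
ft_force: [4.1, -0.0, -1.9]
opening: 0.381
grip_force: 30.0
```

>>> carry_out(
  series=[
    [0,0,0,0],
    [0,0,0,0],
    [0,0,0,0],
    [0,0,0,0],
    [0,0,0,0],
  ],
)

```text
t: 21.4
eef_pos: [482.7, 162.4, 126.3]
tcp_rot: [3.142, 0.0, -2.912]
ft_force: [4.7, 0.8, -0.0]
opening: 0.376
grip_force: 30.0
```

Nearly home with light contact on the near wall. I'll release here and rise.

>>> carry_out(
  series=[
    [0,0,0,0],
    [0,0,0,0],
    [0,0,0,0],
    [0,0,0,0],
    [0,0,0,0],
  ],
  fingers=-1,
)

```text
t: 21.9
eef_pos: [482.4, 162.4, 126.1]
tcp_rot: [3.141, -0.0, -2.912]
ft_force: [-0.5, 0.6, 0.2]
opening: 0.738
grip_force: 0.0
```

>>> carry_out(
  series=[
    [0,0,0,0],
    [0,0,0,0],
    [0,0,0,0],
    [0,0,0,0],
    [0,0,0,0],
  ],
)

```text
t: 22.4
eef_pos: [482.6, 162.4, 126.1]
tcp_rot: [3.141, -0.0, -2.912]
ft_force: [-0.0, -0.2, 0.3]
opening: 0.999
grip_force: 0.0
```

>>> carry_out(
  series=[
    [0,0,0.2,0],
    [0,0,0.4,0],
    [0,0,0.6,0],
    [0,0,0.6,0],
    [0,0,0.4,0],
  ],
)

```text
t: 22.9
eef_pos: [482.8, 162.5, 238.9]
tcp_rot: [3.142, 0.002, -2.912]
ft_force: [0.6, -0.1, -0.4]
opening: 1.002
grip_force: 0.0
```

>>> carry_out(
  series=[
    [0,-0.3,0,-0.15],
    [0,-0.6,0,-0.3],
    [0,-0.6,0,-0.3],
    [0,-0.6,0,-0.3],
    [0,-0.6,0,-0.3],
  ],
)

```text
t: 23.4
eef_pos: [482.0, 25.7, 235.8]
tcp_rot: [3.141, -0.001, -3.055]
ft_force: [0.6, -0.3, -0.2]
opening: 0.999
grip_force: 0.0
```

>>> carry_out(
  series=[
    [0,-0.6,0,-0.3],
    [0,-0.6,0,-0.3],
    [0,-0.6,0,-0.3],
    [0,-0.6,0,-0.3],
    [0,-0.3,0,-0.15],
  ],
)

```text
t: 23.9
eef_pos: [482.0, -109.9, 235.7]
tcp_rot: [3.142, -0.001, 3.085]
ft_force: [-0.3, 0.1, 0.8]
opening: 1.001
grip_force: 0.0
```

```bash
python3 view.py c1 210 170 140 150; python3 -c "
from h import *
print(env.state()['eef_pos'],env.state()['tcp_rot'],env.state()['joints'])"
```

```text
[ 482.19271582 -109.13265771  235.76393267] [ 3.14135826e+00 -6.76176727e-04  3.08533916e+00] [-3.56283337e-01  2.81829726e-01  1.84248367e+00  2.82963782e-05
  1.01799450e+00 -1.87084096e+00]
```

View pics/c1.png

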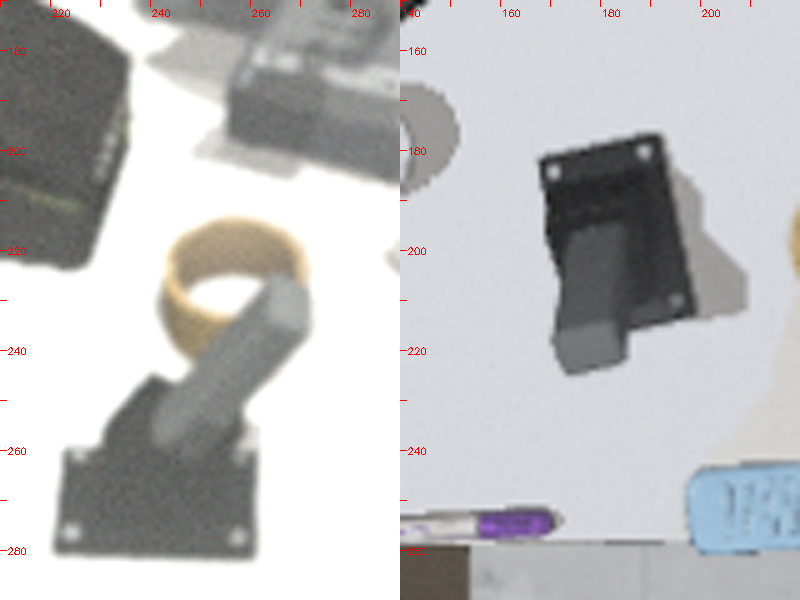

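The wand is back home: its tail matches the initial picture, at side (268,228) and top (178,219). Next is the lever.

>>> carry_out(
  series=[
    [0.01,-0.4,0,-0.115],
    [0.01,-0.5,0,-0.115],
    [0.01,-0.5,0,-0.115],
    [0.01,-0.5,0,-0.115],
    [0.01,-0.42,0,-0.115],
  ],
)

```text
t: 24.5
eef_pos: [485.1, -223.6, 235.9]
tcp_rot: [3.141, -0.0, 3.029]
ft_force: [-0.3, -0.1, -0.1]
opening: 1.002
grip_force: 0.0
```

>>> carry_out(
  series=[
    [0,0,-0.3,0],
    [0,0,-0.4,0],
    [0,0,-0.4,0],
    [0,0,-0.3,0],
    [0,0,0,0],
  ],
)

```text
t: 25.0
eef_pos: [484.4, -222.1, 164.4]
tcp_rot: [3.14, -0.003, 3.029]
ft_force: [0.8, 0.1, 0.3]
opening: 1.0
grip_force: 0.0
```

```bash
python3 view.py l1 250 90 280 150 5; python3 -c "
from h import *
print(env.state()['eef_pos'],env.state()['tcp_rot'])"
```

```text
[ 485.2977237  -222.90956392  166.44247567] [ 3.14126528e+00 -2.54896757e-04  3.02896205e+00]
```

View pics/l1.png

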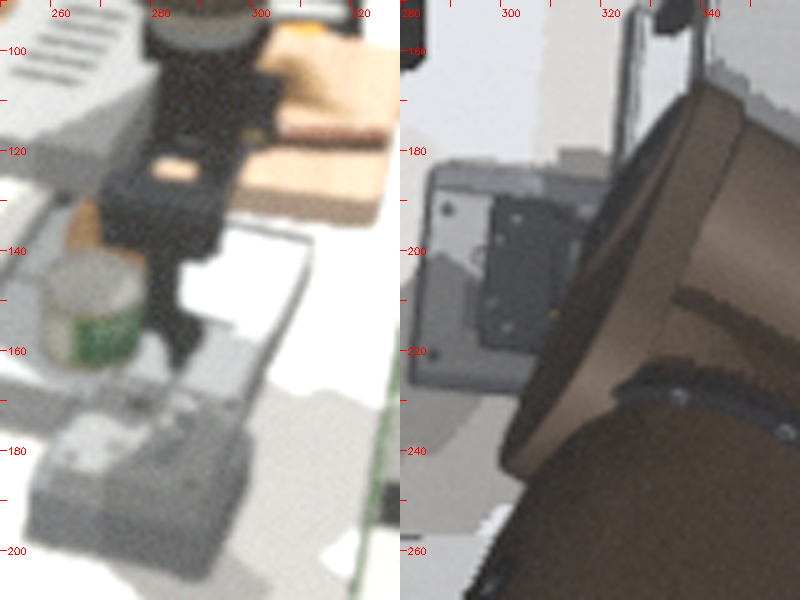

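The near finger, at (283,155), lines up with the knob, and the hood is clear. I'll lower and close.

>>> carry_out(
  series=[
    [0,0,-0.3,0],
    [0,0,-0.3,0],
    [0,0,-0.3,0],
    [0,0,-0.15,0],
    [0,0,0,0],
  ],
)

```text
t: 25.6
eef_pos: [485.1, -223.3, 113.6]
tcp_rot: [3.141, -0.0, 3.028]
ft_force: [-0.5, -0.6, -0.1]
opening: 1.006
grip_force: 0.0
```

>>> carry_out(
  series=[
    [0,0,0,0],
    [0,0,0,0],
    [0,0,0,0],
    [0,0,0,0],
    [0,0,0,0],
  ],
  fingers=1,
)

```text
t: 26.1
eef_pos: [485.2, -223.6, 113.9]
tcp_rot: [-3.142, 0.0, 3.028]
ft_force: [-1.0, 0.2, 0.8]
opening: 0.637
grip_force: 0.0
```

>>> carry_out(
  series=[
    [0,0,0,0],
    [0,0,0,0],
    [0,0,0,0],
    [0,0,0,0],
    [0,0,0,0],
  ],
)

```text
t: 26.6
eef_pos: [485.1, -223.7, 113.7]
tcp_rot: [3.142, 0.0, 3.028]
ft_force: [0.3, -0.2, 0.5]
opening: 0.321
grip_force: 29.8
```

>>> carry_out(
  series=[
    [-0.13,0.015,0,0],
    [-0.13,0.015,-0.01,0],
    [-0.13,0.015,-0.02,0],
    [-0.13,0.015,-0.02,0],
    [0,0,0,0],
  ],
)

```text
t: 27.1
eef_pos: [458.5, -220.5, 111.3]
tcp_rot: [-3.142, 0.0, 3.028]
ft_force: [5.3, 1.3, -1.0]
opening: 0.325
grip_force: 29.9
```

>>> carry_out(
  series=[
    [0,0,0,0],
    [0,0,0,0],
    [0,0,0,0],
    [0,0,0,0],
    [0,0,0,0],
  ],
)

```text
t: 27.6
eef_pos: [459.2, -220.7, 111.3]
tcp_rot: [-3.141, 0.0, 3.028]
ft_force: [3.5, -0.8, 2.0]
opening: 0.321
grip_force: 30.0
```

>>> carry_out(
  series=[
    [0.02,0.17,0.06,0],
    [0.02,0.18,0.05,0],
    [0.02,0.18,0.035,0],
    [0.02,0.18,0.02,0],
    [0.02,0.18,0.01,0],
  ],
)

```text
t: 28.1
eef_pos: [464.9, -177.0, 120.8]
tcp_rot: [-3.139, 0.003, 3.028]
ft_force: [3.1, -6.5, 0.3]
opening: 0.325
grip_force: 30.0
```

>>> carry_out(
  series=[
    [0,0,0,0],
    [0,0,0,0],
    [0,0,0,0],
    [0,0,0,0],
    [0,0,0,0],
  ],
)

```text
t: 28.6
eef_pos: [464.4, -176.2, 120.6]
tcp_rot: [-3.141, 0.001, 3.028]
ft_force: [2.5, 1.2, 11.2]
opening: 0.324
grip_force: 30.0
```

>>> carry_out(
  series=[
    [0.08,-0.01,0.03,0],
    [0.1,-0.012,0.02,0],
    [0.1,-0.012,0.01,0],
    [0.1,-0.012,0,0],
    [0.06,-0.005,0,0],
  ],
)

```text
t: 29.1
eef_pos: [486.5, -178.7, 122.9]
tcp_rot: [3.142, -0.0, 3.028]
ft_force: [-0.5, -0.9, 2.0]
opening: 0.32
grip_force: 30.0
```

>>> carry_out(
  series=[
    [0,0,0,0],
    [0,0,0,0],
    [0,0,0,0],
    [0,0,0,0],
    [0,0,0,0],
  ],
)

```text
t: 29.6
eef_pos: [486.0, -178.6, 122.9]
tcp_rot: [3.141, -0.0, 3.028]
ft_force: [0.5, -1.1, 0.5]
opening: 0.321
grip_force: 30.0
```

>>> carry_out(
  series=[
    [0.04,0,0,0],
    [0,0,0,0],
    [0,0,0,0],
    [0,0,0,0],
    [0,0,0,0],
  ],
)

```text
t: 30.1
eef_pos: [487.8, -178.5, 122.8]
tcp_rot: [3.141, -0.001, 3.028]
ft_force: [-3.6, 0.7, 2.3]
opening: 0.322
grip_force: 30.0
```

>>> carry_out(
  series=[
    [0,0,0,0],
    [0,0,0,0],
    [0,0,0,0],
    [0,0,0,0],
    [0,0,0,0],
  ],
  fingers=-1,
)

```text
t: 30.6
eef_pos: [488.2, -178.6, 122.9]
tcp_rot: [3.142, 0.0, 3.028]
ft_force: [-0.2, -0.3, 0.7]
opening: 0.683
grip_force: 0.0
```

>>> carry_out(
  series=[
    [0,0,0,0],
    [0,0,0,0],
    [0,0,0,0],
    [0,0,0,0],
    [0,0,0,0],
  ],
)

```text
t: 31.1
eef_pos: [488.1, -178.6, 122.9]
tcp_rot: [3.141, 0.0, 3.028]
ft_force: [0.2, -0.2, -0.0]
opening: 0.995
grip_force: 0.0
```

>>> carry_out(
  series=[
    [0,0,0.2,0],
    [0,0,0.5,0],
    [0,0,0.6,0],
    [0,0,0.6,0],
    [0,0,0.6,0],
  ],
)

```text
t: 31.6
eef_pos: [487.9, -178.5, 250.0]
tcp_rot: [-3.141, 0.001, 3.028]
ft_force: [0.1, 0.2, 0.1]
opening: 0.999
grip_force: 0.0
```

>>> carry_out(
  series=[
    [0,0.4,0,0],
    [0,0.6,0,0],
    [0,0.6,0,0],
    [0,0.6,0,0],
    [0,0.6,0,0],
  ],
)

```text
t: 32.1
eef_pos: [487.9, -37.5, 248.7]
tcp_rot: [3.142, 0.001, 3.028]
ft_force: [0.3, -0.5, 0.0]
opening: 0.999
grip_force: 0.0
```

```bash
python3 view.py l2 250 90 280 130 4
```

```text
(no output)
```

View pics/l2.png

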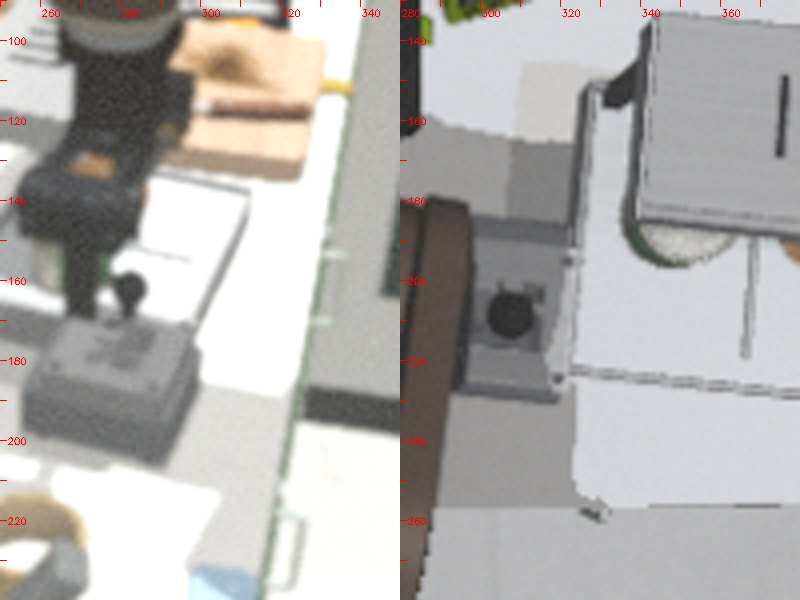

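The lever is upright, with the knob at side (282,162) and top (307,209). I'll check it numerically.

Run:
```python
from h import *
np.set_printoptions(precision=1,suppress=True)
a=np.radians(-6.7); R=np.array([[np.cos(a),-np.sin(a)],[np.sin(a),np.cos(a)]])
for s,t in(((286.3,157),(324,210.4)),((282.5,162.5),(307.5,209))):
    p,e=tri(s,t); print(p,e,R.T@(p[:2]-[540,-371]))
```

```text
[ 483.4 -225.   129.9] 2.2144893468441453 [-73.2 138.4]
[ 487.8 -179.6  139. ] 1.4672733197118486 [-74.2 184. ]
```

```bash
python3 -c "
from cell import env
print(env.job_done())"
```

```text
the job is handed in; nothing more can be done
None
```

The job is handed in, with no verdict returned: I held the thermometer on the bun's crown for over 1.5 s (beam aim worked out from camera measurements, not confirmed), put it back in its cradle, and set the lever in the middle (hold) notch.

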